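# Press a twin phono socket home with the ratchet bench press

### The job

Push the sliding nest with the amplifier board all the way in under the ram, then work the ratchet lever of the press up and down until the twin phono socket is pressed fully home on its board and the lever goes firm, without leaning so hard on it that the socket cracks. Leave the lever raised all the way up and let go, press the socket with the ram only and leave the other things on the bench where they are.

Things in the scene. Friction and masses are not known exactly. Their poses are not given: they have to be found in the camera images.
- press: The bench press, fixed to the table: grey cast base 320 x 170 mm, column, head and a square steel ram. Origin on the table under the ram's centre line; its x axis points from the open front to the column at the back, z up; the lever is on its -y side. It is about 280 mm high (ram top up to 315 mm), head 70 mm wide in y, reaching 28 mm to the front of the ram's centre line
- ram: The square steel ram, 24 x 24 mm, 200 mm long; origin at the centre of its flat nose (lower end), z up. It starts 95 to 104 mm above the table, only goes down, 20 mm for each radian that the ratchet wheel turns, and stays where it is by its own friction
- pivot (a point): Point on the lever's turning axis (parallel to the press's y axis), in the plane in which the grip swings: 200 mm above the table, 80 mm to the -y side of the ram's centre line and 32 mm behind it. A brass pawl on the lever turns the 20-tooth ratchet wheel here on the down stroke only, after up to one tooth (0.314 rad) of idle travel; it clicks back over the teeth on the up stroke
- lever_grip (a point): Centre of the black rubber grip at the lever's end, 165 mm from the pivot point: a round bar 25 mm thick, from 40 mm before to 37 mm beyond this point along the lever; inward of it a 13 mm steel rod. Can be pinched from above across its thickness (along the press's y axis) and turns between the fingers as the lever swings. Force needed here: 1 N idle and going up, 2 N turning the wheel
- lever (a joint): Lever angle in rad: 0 = raised fully, pointing to the front of the press (its -x) and 50 degrees above level; grows as it is pulled down, level at 0.873, lower stop at 1.15. It is balanced and stays where it is left; it must be swung up and down two or three times
- nest (a joint): Position of the sliding nest in m: 0 = fully out to the front, 0.090 = fully in against its stop with the socket under the ram; starts part-way out. It slides along the press's x axis with about 3 N of friction
- nest_knob (a point): Point on the axis of the upright post at the front of the nest, 64 mm above the table: a steel post 16 mm thick from 33 to 70 mm above the table with a black knob, 23 mm thick, from 70 to 84 mm. The press's base plate under it is 20 mm high
- board_top (a point): Point on the top face of the circuit board in the nest, under the socket's centre, 36 mm above the table; z up
- socket_foot (a point): Centre of the underside of the socket's housing; z up. It starts 6 mm above board_top, standing on its brass legs, and is home when it lies on the board (0 mm)
- socket: The twin phono socket: black block 26 x 16 x 32 mm high, a red and a white jack on its side, its legs started in the board. Origin at the centre of its underside. While the legs go in, the lever's grip needs 6 to 7 N; once home the force there climbs by about 1 N for each mm of grip travel: 11 to 16 N at the grip is properly firm, above about 19 N the socket cracks
- screwdriver: Bystander: screwdriver with a dark green handle, 190 mm long
- solder_reel: Bystander: grey reel, 60 mm wide, 47 mm high
- flux_bottle: Bystander: small amber bottle, 36 mm wide, 85 mm high
- parts_tray: Bystander: grey parts tray 150 x 100 x 24 mm
- spare_socket: Bystander: a second black phono socket lying on the bench, 26 x 32 x 26 mm high
- volume_knob: Bystander: aluminium knob, 38 mm wide, 22 mm high
- mug: Bystander: blue mug, 80 mm wide, 92 mm high

How it is judged:
By the outcome, as a careful person would: the job done as asked, in the order asked, and still so for the second after the job is handed in, with the robot touching nothing.
It also fails if it takes over 72 s, if anything falls off the work surface, if the arm or the gripper's body presses on something with over 40 N, if the wrist force passes 120 N, or if a joint passes its speed limit or range.

### The arm

A 6-joint arm with a two-finger parallel gripper is mounted at the origin on the work surface. World frame = base frame: x ahead of the robot, y to its left, z up, the work surface at z = 0. Lengths are in mm, angles in rad, forces in N, time in s.
With the tool pointing down it reaches from about 425 to 1125 mm from the base axis. Payload 14.9 kg.
Tool frame: the origin (TCP) lies on the centre line of the jaws, within the pads' length; the fingertips stand 22 mm ahead of it and the grasp point (between the pads) lies 3 mm ahead of it; z points along the fingers, y is the direction in which the jaws open and shut (so a half turn about z gives the same grasp; the last joint's range is limited). The gripper opens to 91 mm and grips with 3 to 60 N. Pads are 32 mm wide; open, the fingers measure 118 mm over their backs; the gripper's body (76 mm by 178 mm) begins 60 mm behind the grasp point.
Start: joints at [1.197, 0.379, 1.734, -0, 1.028, -0.033], TCP at [233.977, 659.752, 235.932] pointing down, gripper open.
Joint ranges: [-2.77, 2.77], [-0.74, 2.19], [0, 2.66], [-1.06, 4.2], [0.31, 2.87], [-3.08, 3.08]. Speed limits (rad/s): [1.89, 1.89, 2.39, 3.14, 3.14, 3.14].

### API

Orientations are given as a unit quaternion [w, x, y, z].
In Python, from station import manip gives the robot as it stands. The module is installed in compiled form; this text tells all that it offers.
- The arm moves only by the shell command python3 -m inch 'ROWS' [FORCE]. ROWS is JSON, a list of rows, each a list of 7 numbers: the shift along the tool's x, y, z in mm, then the turn, a rotation vector about the tool's x, y, z in rad, then the finger opening in mm, from 0 to 91.2. A call has 1 to 12 rows; each row is the pose to reach, as a shift and turn from the pose commanded when the call began, along the tool's axes at that moment; what a row does not reach only later rows make up. A row lasts 1/8 s, in which the tool goes at most 62.5 mm and 10.7 degrees, less where a joint would pass 70% of its speed; a pose out of reach is approached as far as the arm can. A call with a gripper value outside its range is refused whole. The fingers move at their own pace and stop on an object; FORCE is the grip in N (left out, the last holds). Time passes only in rows, so rows that repeat a pose let the fingers close. It gives the time, the measured TCP pose, the force and the opening at its end, in the units of the state.
- manip.get_obs(): the state, without advancing time (a new reading comes with each control period).
- manip.capture(name): name is "scene" or "top"; returns (picture, depth): 400x640x3 uint8, red, green, blue; 400x640 float32, mm along the optical axis (not along the pixel's ray), 0 where there is no reading.
- manip.camera_model(name): a dict with "camera_matrix" (3x3 intrinsics, pixels), "origin" and "rotation" of the camera in the world. Camera axes: x right, y up, looking along -z (the intrinsics and any distortion apply to the point x, -y, -z); pixel columns grow to the right and rows downward; lengths in mm; the calibration is good to about 2 mm. A picture is of the moment at which its call begins. camera_model takes no time and is no camera call.
- manip.hand_in(): hands the job in, once; it reports no verdict.
The state is a dict: "time": time; "joint_pos": joint angles; "qvel": joint speeds; "effort": joint torques, N m; "tool_pos": TCP position; "orientation": TCP orientation; "force": force on the tool from outside, world axes, zero at the start; "moment": the same for the moment, N m; "finger_gap": opening from 0.0 (shut) to 1.0 (fully open).
Only numpy, scipy, OpenCV 4.12 (cv2) and the standard library are available. Lean on these libraries where they do the work, as an engineer would, in place of code of your own. Each camera call takes 0.05 s, during which the arm holds its last target.

## Working session

There is one attempt and no reset: what is moved stays moved. The work goes in short steps, Python scripts to look and compute and a shell command to move; the robot and the scene stay as the last step left them, time stands still between calls to the robot, and variables do not carry over. Pictures are saved under pics/ and viewed, and the job is handed in when it is done.

```bash
mkdir -p pics
python3 - <<'E'
from station import manip
import cv2,numpy as np
o=manip.get_obs();print(o)
for n in("scene","top"):
    p,d=manip.capture(n);cv2.imwrite(f"pics/{n}0.png",p[:,:,::-1]);np.save(f"pics/{n}0.npy",d)
    print(n,manip.camera_model(n))
E
```

```text
{'time': 0.0, 'joint_pos': array([ 1.19671123e+00,  3.79459834e-01,  1.73475565e+00,  9.92481001e-06,
        1.02852282e+00, -3.32614878e-02]), 'qvel': array([ 0.0010082 ,  0.00022786, -0.0002646 , -0.00057845, -0.0008906 ,
       -0.00129231]), 'effort': array([ 1.71575307e-04, -7.63736916e+01, -4.34367621e+01,  6.51091081e-02,
        4.23520524e-02, -1.57407299e-04]), 'tool_pos': array([233.82756508, 659.40014773, 235.26484242]), 'orientation': array([-1.20025569e-04,  1.69590701e-01,  9.85514417e-01, -5.60126249e-04]), 'force': array([ 0.34505964,  0.44518065, -0.66900883]), 'moment': array([-0.02276393,  0.00760746, -0.02109945]), 'finger_gap': 0.9981605366086913}
scene {'camera_matrix': array([[426.52993584,   0.        , 317.89225231],
       [  0.        , 426.52993584, 208.08954359],
       [  0.        ,   0.        ,   1.        ]]), 'origin': array([1057.030384  ,    5.17845112, 1066.00122576]), 'rotation': array([0.69508427, 0.21479946, 0.1913581 , 0.65886351])}
top {'camera_matrix': array([[509.18220766,   0.        , 312.3361032 ],
       [  0.        , 509.18220766, 194.64854203],
       [  0.        ,   0.        ,   1.        ]]), 'origin': array([ 410.41060254,   53.23996706, 1485.51273858]), 'rotation': array([ 0.71404011,  0.02420195, -0.01848208, -0.69944221])}
```

View pics/scene0.png

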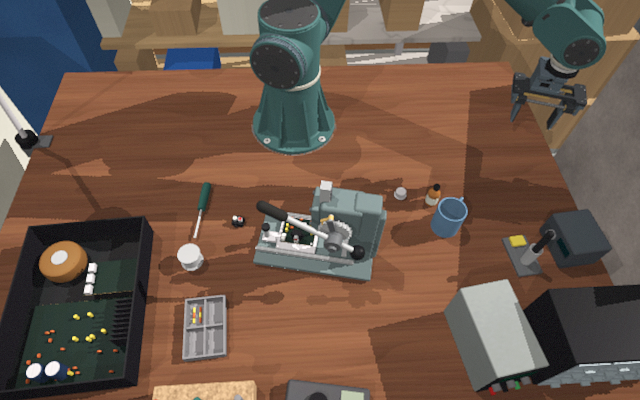

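View pics/top0.png

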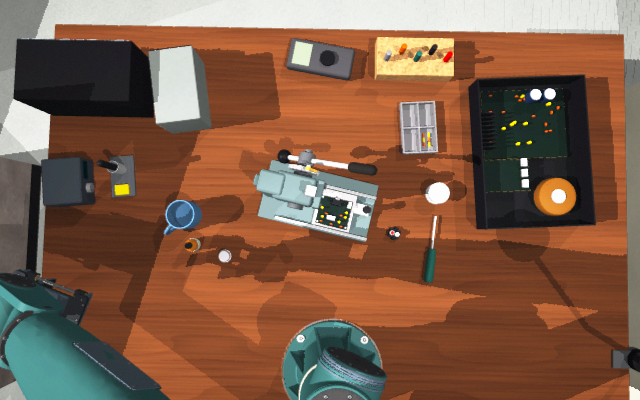

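The scene view shows the press near (320,230), its lever (black grip) at about (275,213), and the knob hidden near the front of the base. In the top view the press is at (315,200), with its column to the left (+y) and its front to the right. The grip is at about (362,169) and the knob near (364,211).

```bash
cat > h.py <<'E'
import numpy as np,cv2
from scipy.spatial.transform import Rotation as R
from station import manip
def cam(n):
    m=manip.camera_model(n);q=np.array(m["rotation"]);return np.array(m["camera_matrix"]),np.array(m["origin"]),R.from_quat(q[[1,2,3,0]]).as_matrix()
def ray(n,u,v):
    K,o,r=cam(n);d=np.array([(u-K[0,2])/K[0,0],-(v-K[1,2])/K[1,1],-1]);return o,r@d
def plane(n,u,v,z):
    o,d=ray(n,u,v);return o+d*(z-o[2])/d[2]
def dep(n,u,v,D):
    o,d=ray(n,u,v);return o+d*D[int(round(v)),int(round(u))]
def proj(n,p):
    K,o,r=cam(n);c=r.T@(np.asarray(p,float)-o);return np.array([K[0,0]*c[0]/-c[2]+K[0,2],K[1,1]*-c[1]/-c[2]+K[1,2]])
def tri(a,b):
    o1,d1=ray("scene",*a);o2,d2=ray("top",*b)
    A=np.stack([d1,-d2],1);s=np.linalg.lstsq(A,o2-o1,rcond=None)[0];p,q=o1+s[0]*d1,o2+s[1]*d2
    return (p+q)/2,np.linalg.norm(p-q)
def cloud(n,D):
    K,o,r=cam(n);v,u=np.mgrid[:400,:640];d=np.stack([(u-K[0,2])/K[0,0],-(v-K[1,2])/K[1,1],-np.ones_like(u)],-1)
    return o+(d*D[...,None])@r.T
E
python3 - <<'E'
from h import *
for n,(x,y,w,h) in {"scene":(240,165,160,120),"top":(245,135,160,120)}.items():
    p=cv2.imread(f"pics/{n}0.png")[y:y+h,x:x+w];cv2.imwrite(f"pics/{n}0z.png",cv2.resize(p,None,fx=5,fy=5,interpolation=cv2.INTER_CUBIC))
    print(n,cam(n)[2].round(2).tolist())
E
```

```text
scene [[0.06, -0.83, 0.55], [1.0, 0.04, -0.05], [0.02, 0.55, 0.83]]
top [[0.02, 1.0, -0.06], [-1.0, 0.02, -0.01], [-0.01, 0.06, 1.0]]
```

View pics/scene0z.png

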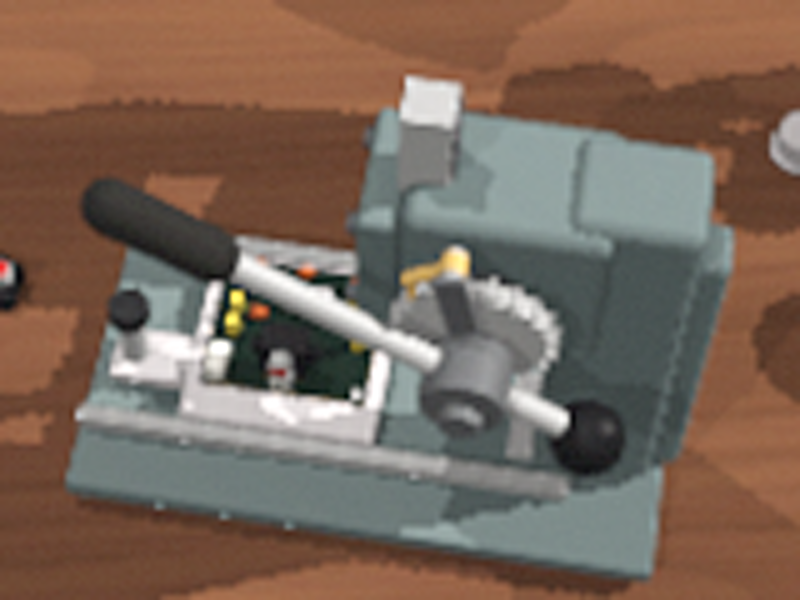

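View pics/top0z.png

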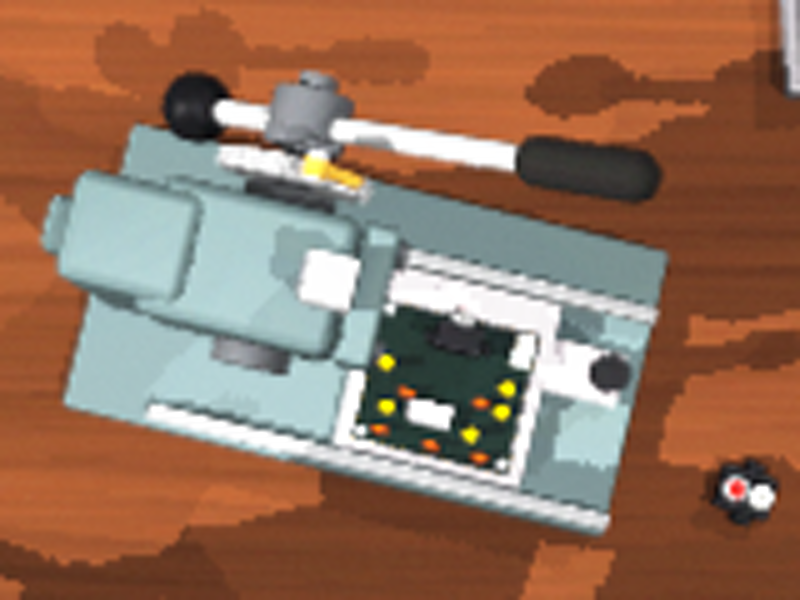

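Run:
```python
from h import *
S=lambda u,v:(240+u/5-.4,165+v/5-.4); T=lambda u,v:(245+u/5-.4,135+v/5-.4)
for k,a,b in [("knobtop",(129,303),(610,372)),("grip_tip",(100,205),(648,178)),("grip_in",(228,255),(525,159)),("gripc",(163,229),(588,168)),
 ("ramtop",(432,100),(329,279)),("ball",(588,437),(196,106)),("baseFR",(68,490),(606,535)),("hub",(455,385),(310,115))]:
    p,e=tri(S(*a),T(*b));print(k,p.round(1),round(e,1))
# base corners top face z=20 from top view
c={k:plane("top",*T(*uv),20)for k,uv in {"FL(lever)":(668,255),"FR":(605,535),"BL":(135,125),"BR":(65,405)}.items()}
for k,v in c.items():print(k,v.round(1))
f=lambda a,b:np.degrees(np.arctan2(*(c[b]-c[a])[[1,0]]))
print("yaw",f("FL(lever)","BL"),f("FR","BR"),f("BL","FL(lever)"),"perp",f("FL(lever)","FR"),f("BL","BR"))
for n in("top","scene"):
  D=np.load(f"pics/{n}0.npy")
  for k,s,t in [("knob",(129,303),(610,372)),("grip",(163,229),(588,168)),("ram",(432,100),(329,279)),("ball",(588,437),(196,106))]:
    print(n,k,dep(n,*(S(*s) if n=="scene" else T(*t)),D).round(1))
```

```text
knobtop [458.5 -84.4  83.1] 0.6
grip_tip [541.9 -78.3 302. ] 2.5
grip_in [552.9 -23.7 275. ] 0.2
gripc [547.5 -51.8 289.7] 1.6
ramtop [491.8  68.9 301. ] 1.2
ball [590.9 141.8 160.2] 0.3
baseFR [ 357.6 -145.2 -340. ] 39.9
hub [581.8  79.1 200.4] 3.7
FL(lever) [ 528.9 -123.3   20. ]
FR [367.2 -89.4  20. ]
BL [598.2 186.2  20. ]
BR [435.2 222.3  20. ]
yaw 77.38163457268439 77.69238384329695 -102.61836542731561 perp 168.13609500625128 167.49055182244447
top knob [458.6 -84.8  82.1]
top grip [545.9 -51.4 303.5]
top ram [491.7  68.3 300.9]
top ball [587.9 140.2 182.2]
scene knob [459.6 -83.9  84.7]
scene grip [556.2 -50.  302.8]
scene ram [492.4  69.5 301.7]
scene ball [599.6 139.4 177.2]
```

```bash
cat >> h.py <<'E'
YAW=np.radians(77.5);PX=np.array([np.cos(YAW),np.sin(YAW),0]);PY=np.array([-PX[1],PX[0],0]);RAM=np.array([491.8,68.9,0])
def P2W(x,y,z):return RAM+x*PX+y*PY+np.array([0,0,z])
def W2P(p):d=np.asarray(p)-RAM;return np.array([d@PX,d@PY,d[2]])
def tool():
    o=manip.get_obs();q=o["orientation"];return np.array(o["tool_pos"]),R.from_quat(np.array(q)[[1,2,3,0]]),o
def down(az): # tool z down, tool y at azimuth az
    y=np.array([np.cos(az),np.sin(az),0]);z=np.array([0,0,-1.]);return R.from_matrix(np.stack([np.cross(y,z),y,z],1))
def delta(p,r):
    p0,r0,_=tool();return np.r_[r0.inv().apply(np.asarray(p)-p0),(r0.inv()*r).as_rotvec()].round(3)
def rep():
    p,r,o=tool();print("t",round(o["time"],2),"P",W2P(p).round(1),"W",p.round(1),"F press",[round(float(np.dot(o["force"],a)),1) for a in (PX,PY,[0,0,1])],"gap",round(o["finger_gap"]*91.2,1),"q",np.round(o["joint_pos"],2),"yerr",np.round((r.inv()*down(YAW)).as_rotvec(),3))
E
python3 - <<'E'
from h import *
T=lambda u,v:(245+u/5-.4,135+v/5-.4);S=lambda u,v:(240+u/5-.4,165+v/5-.4)
print("socket",W2P(plane("top",*T(458,335),74)),"knob",W2P([458.5,-84.4,83]),"grip",W2P([547.5,-51.8,290]))
print("socket sc",W2P(plane("scene",*S(285,345),74)))
for p in [(480,300,430),P2W(-205,0,400),P2W(-205,0,62)]: print(p,delta(p,down(YAW)))
E
```

```text
socket [-71.34057699  -1.32183387  74.        ] knob [-156.87361704   -0.66953578   83.        ] grip [-105.78324156  -80.503949    290.        ]
socket sc [-70.44228908  -6.96636172  74.        ]
(480, 300, 430) [-3.52115e+02 -2.56676e+02 -1.94405e+02 -1.00000e-03 -0.00000e+00
 -1.23000e-01]
[ 447.42987914 -131.24068146  400.        ] [-4.65564e+02 -6.73970e+02 -1.64000e+02 -1.00000e-03 -0.00000e+00
 -1.23000e-01]
[ 447.42987914 -131.24068146   62.        ] [-4.65583e+02 -6.73637e+02  1.74000e+02 -1.00000e-03 -0.00000e+00
 -1.23000e-01]
```

```bash
python3 - <<'E'
from h import *
D=np.load("pics/top0.npy");C=cloud("top",D);p=C-RAM;x=p@PX;y=p@PY;z=p[...,2]
for a,b in [(-140,-120),(-185,-160)]:
  for y0 in range(-90,95,10):
    m=(x>a)&(x<b)&(y>y0)&(y<y0+10)&(D>0)
    if m.any():print((a,b),y0,z[m].min().round(),z[m].max().round(),end=' | ')
  print()
E
python3 -m inch '[[-30,-21,-16,0,0,0.12,70],[-60,-42,-32,0,0,0.24,70],[-90,-64,-48,0,0,0.36,70],[-120,-86,-65,0,0,0.48,70],[-150,-107,-81,0,0,0.6,70],[-180,-129,-97,0,0,0.72,70],[-210,-150,-113,0,0,0.84,70],[-240,-171,-129,0,0,0.96,70],[-270,-193,-145,0,0,1.08,70],[-300,-215,-162,0,0,1.2,70],[-330,-236,-178,0,0,1.32,70],[-352,-257,-194,0,0,1.448,70]]'
python3 -c "
from h import *
rep();print(delta(P2W(-205,42,400),down(YAW-np.pi/2)))"
```

```text
(-140, -120) -90 -5.0 317.0 | (-140, -120) -80 14.0 320.0 | (-140, -120) -70 15.0 306.0 | (-140, -120) -60 14.0 24.0 | (-140, -120) -50 13.0 37.0 | (-140, -120) -40 11.0 33.0 | (-140, -120) -30 17.0 39.0 | (-140, -120) -20 14.0 37.0 | (-140, -120) -10 25.0 37.0 | (-140, -120) 0 28.0 37.0 | (-140, -120) 10 16.0 36.0 | (-140, -120) 20 11.0 36.0 | (-140, -120) 30 16.0 34.0 | (-140, -120) 40 15.0 36.0 | (-140, -120) 50 14.0 38.0 | (-140, -120) 60 13.0 36.0 | (-140, -120) 70 16.0 36.0 | (-140, -120) 80 -2.0 31.0 | (-140, -120) 90 -8.0 5.0 | 
(-185, -160) -90 -7.0 13.0 | (-185, -160) -80 -1.0 24.0 | (-185, -160) -70 -7.0 24.0 | (-185, -160) -60 -4.0 24.0 | (-185, -160) -50 -2.0 36.0 | (-185, -160) -40 -2.0 35.0 | (-185, -160) -30 -7.0 26.0 | (-185, -160) -20 -7.0 82.0 | (-185, -160) -10 -7.0 86.0 | (-185, -160) 0 -1.0 85.0 | (-185, -160) 10 -4.0 34.0 | (-185, -160) 20 -3.0 25.0 | (-185, -160) 30 -2.0 25.0 | (-185, -160) 40 -5.0 24.0 | (-185, -160) 50 -5.0 25.0 | (-185, -160) 60 -1.0 23.0 | (-185, -160) 70 -3.0 38.0 | (-185, -160) 80 -4.0 37.0 | (-185, -160) 90 -8.0 6.0 | 
time: 1.6
tool_pos: [480.4, 298.7, 430.2]
orientation: [-0.0, 0.781, 0.624, -0.0]
force: [-0.2, -0.1, 0.0]
finger_gap: 0.766
t 1.6 P [221.8  60.9 430.2] W [480.4 298.7 430.2] F press [-0.1, 0.2, 0.0] gap 69.9 q [ 0.52 -0.02  1.84 -0.    1.32  0.74] yerr [-1.000e-03  0.000e+00 -1.575e+00]
[-4.26748e+02  2.07370e+01  3.03100e+01 -0.00000e+00  0.00000e+00
 -4.00000e-03]
```

```bash
python3 -m inch '[[-40,2,0,0,0,0,56],[-90,3,0,0,0,0,56],[-140,6,0,0,0,0,56],[-190,9,0,0,0,0,56],[-240,12,0,0,0,0,56],[-290,14,0,0,0,0,56],[-340,17,0,0,0,0,56],[-390,20,0,0,0,0,56],[-427,28,30,0,0,0,56],[-427,28,80,0,0,0,56],[-427,28,130,0,0,0,56],[-427,28,130,0,0,0,56]]'
python3 -c "
from h import *
rep();print(delta(P2W(-205,35,72),down(YAW-np.pi/2)))
for n in('scene','top'):
  p,d=manip.capture(n);cv2.imwrite('pics/%s1.png'%n,p[:,:,::-1])"
```

```text
time: 3.1
tool_pos: [412.9, -122.5, 297.3]
orientation: [-0.003, 0.78, 0.626, -0.002]
force: [-0.4, 1.0, 1.6]
finger_gap: 0.615
t 3.1 P [-204.    35.6  297.3] W [ 412.9 -122.5  297.3] F press [0.9, 0.6, 1.6] gap 56.0 q [-0.34 -0.15  2.21 -0.    1.09 -0.12] yerr [-0.004 -0.005 -1.571]
[-1.21800e+00  1.94100e+00  2.25242e+02 -6.00000e-03 -1.00000e-03
 -0.00000e+00]
```

View pics/scene1.png

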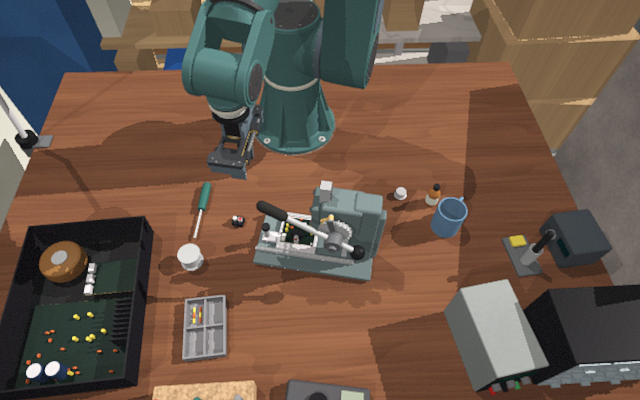

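The gripper hangs at (235,150), clear of the press, and nothing has been disturbed. Next I lower it.

```bash
python3 -m inch '[[-1,2,40,0,0,0,56],[-1,2,80,0,0,0,56],[-1,2,120,0,0,0,56],[-1,2,160,0,0,0,56],[-1,2,195,0,0,0,56],[-1,2,225,0,0,0,56],[-1,2,225,0,0,0,56],[-1,2,225,0,0,0,56]]'
python3 -c "
from h import *
rep()
for n in('scene','top'):
  p,d=manip.capture(n);cv2.imwrite('pics/%s2.png'%n,cv2.resize(p[100:300,200:460,::-1],None,fx=3,fy=3))"
```

```text
time: 4.2
tool_pos: [418.2, -125.0, 76.8]
orientation: [0.001, 0.78, 0.626, 0.001]
force: [0.8, -0.1, 0.6]
finger_gap: 0.611
t 4.2 P [-205.2   29.9   76.8] W [ 418.2 -125.    76.8] F press [0.1, -0.8, 0.6] gap 55.8 q [-0.34  0.25  2.31  0.    0.58 -0.13] yerr [ 0.002  0.002 -1.57 ]
```

View pics/scene2.png

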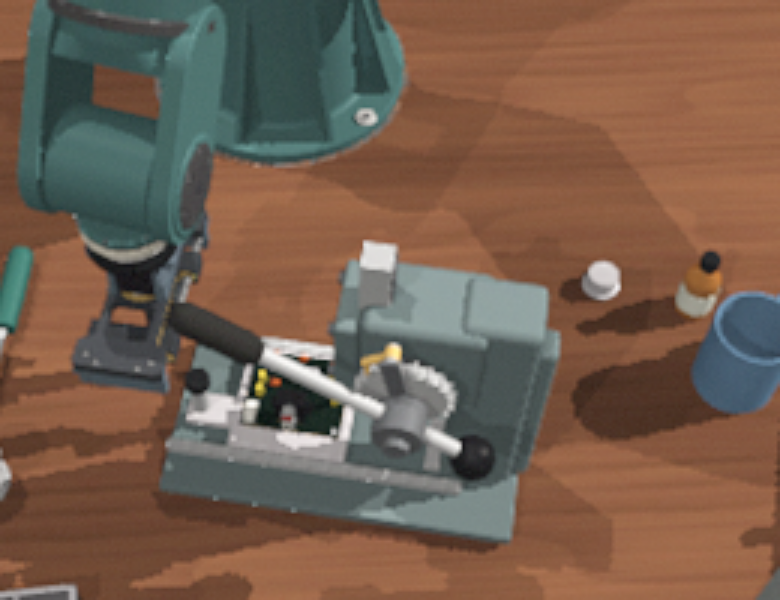

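View pics/top2.png

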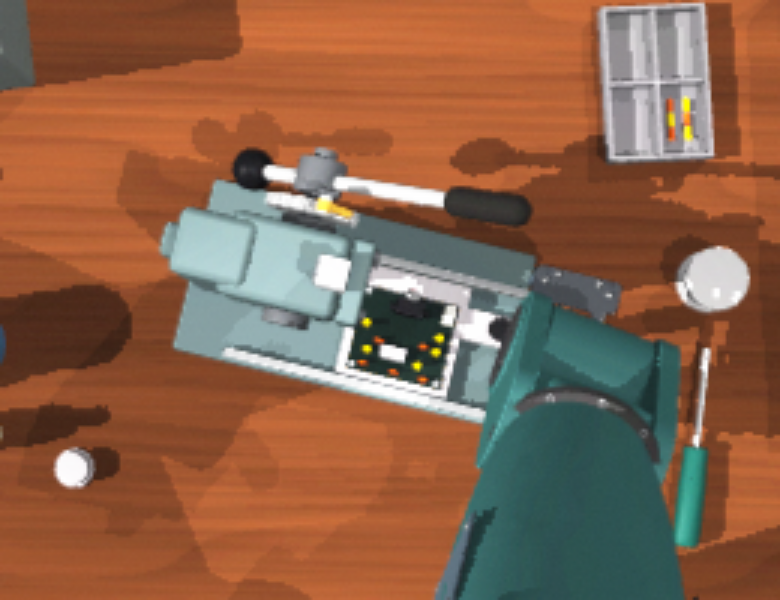

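Both views show the finger in front of the knob (knob at scene crop (198,382)) and clear of the lever. Next I push the nest in.

```bash
python3 -m inch '[[3,0,0,0,0,0,49],[10,0,0,0,0,0,49],[20,0,0,0,0,0,49],[30,0,0,0,0,0,49],[40,0,0,0,0,0,49],[50,0,0,0,0,0,49],[58,0,0,0,0,0,49],[65,0,0,0,0,0,49],[72,0,0,0,0,0,49],[78,0,0,0,0,0,49],[78,0,0,0,0,0,49]]'
python3 -c "
from h import *
rep()
for n in('scene','top'):
  p,d=manip.capture(n);cv2.imwrite('pics/%s3.png'%n,cv2.resize(p[100:300,200:460,::-1],None,fx=3,fy=3))"
```

```text
time: 5.68
tool_pos: [433.2, -47.9, 74.8]
orientation: [-0.0, 0.78, 0.626, -0.0]
force: [0.4, -0.3, 0.2]
finger_gap: 0.537
t 5.67 P [-126.7   32.    74.8] W [433.2 -47.9  74.8] F press [-0.2, -0.4, 0.2] gap 49.0 q [-0.16  0.26  2.31  0.    0.58  0.05] yerr [-1.00e-03 -1.00e-03 -1.57e+00]
```

View pics/scene3.png

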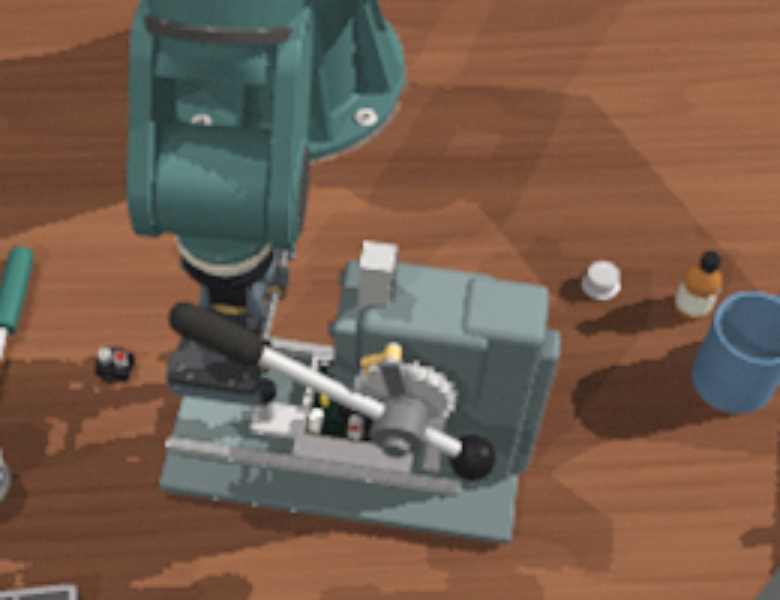

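The nest is moving: the knob went from crop (198,382) to (262,390). I continue in small steps toward the stop.

```bash
python3 -m inch '[[3,0,0,0,0,0,49],[6,0,0,0,0,0,49],[8,0,0,0,0,0,49],[9,0,0,0,0,0,49],[10,0,0,0,0,0,49],[10,0,0,0,0,0,49]]'; python3 -c "
from h import *
rep()"
python3 -m inch '[[1,0,0,0,0,0,49],[2,0,0,0,0,0,49],[3,0,0,0,0,0,49],[3,0,0,0,0,0,49]]'; python3 -c "
from h import *
rep()"
```

```text
time: 6.52
tool_pos: [435.6, -38.5, 74.9]
orientation: [-0.0, 0.78, 0.626, 0.0]
force: [-1.4, -0.5, -1.3]
finger_gap: 0.538
t 6.53 P [-117.    31.6   74.9] W [435.6 -38.5  74.9] F press [-0.8, 1.3, -1.3] gap 49.1 q [-0.14  0.26  2.3   0.    0.58  0.08] yerr [ 0.    -0.    -1.571]
time: 7.02
tool_pos: [436.1, -36.3, 75.0]
orientation: [0.0, 0.78, 0.626, -0.0]
force: [-4.9, -16.7, 1.7]
finger_gap: 0.535
t 7.03 P [-114.7   31.6   75. ] W [436.1 -36.3  75. ] F press [-17.4, 1.2, 1.7] gap 48.8 q [-0.14  0.26  2.3  -0.    0.58  0.08] yerr [-1.000e-03  1.000e-03 -1.571e+00]
```

Force rises to 17 N at -114.7, which matches the expected stop. I retreat, rise and verify.

```bash
python3 -m inch '[[-15,0,0,0,0,0,49],[-50,0,0,0,0,0,60],[-90,0,0,0,0,0,70],[-95,0,-40,0,0,0,70],[-95,0,-90,0,0,0,70],[-95,0,-140,0,0,0,70],[-95,0,-190,0,0,0,70],[-95,0,-240,0,0,0,70],[-95,0,-290,0,0,0,70],[-95,0,-335,0,0,0,70],[-95,0,-335,0,0,0,70]]'; python3 -c "
from h import *
rep()
for n in('scene','top'):
  p,d=manip.capture(n);cv2.imwrite('pics/%s4.png'%n,p[:,:,::-1]);np.save('pics/%s4.npy'%n,d)
  x,y=(240,165) if n=='scene' else (245,135)
  cv2.imwrite('pics/%s4z.png'%n,cv2.resize(p[y:y+120,x:x+160,::-1],None,fx=5,fy=5,interpolation=cv2.INTER_CUBIC))"
```

```text
time: 8.4
tool_pos: [416.8, -129.1, 413.5]
orientation: [0.003, 0.78, 0.626, 0.002]
force: [0.4, -0.3, -1.1]
finger_gap: 0.766
t 8.4 P [-209.5   30.3  413.5] W [ 416.8 -129.1  413.5] F press [-0.3, -0.4, -1.1] gap 69.8 q [-0.35 -0.26  2.08  0.    1.31 -0.14] yerr [ 0.005  0.006 -1.571]
```

View pics/scene4z.png

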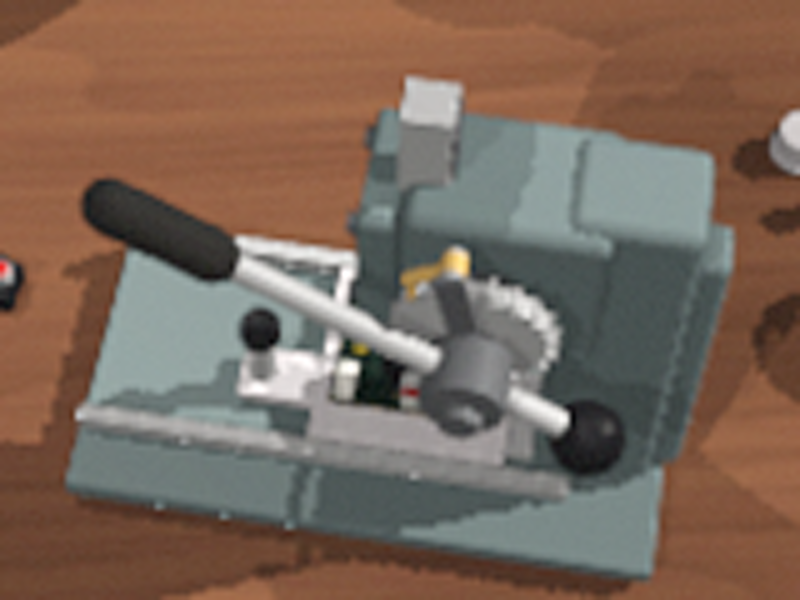

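View pics/top4z.png

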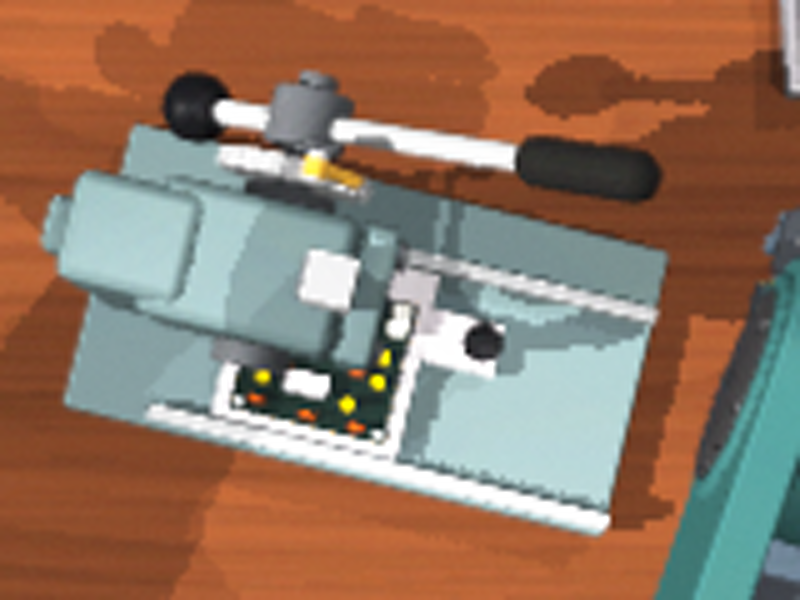

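The nest is in: the knob is at scene zoom (261,328) and top zoom (484,341), and the head covers the socket. The lever is untouched, with its grip centre at top zoom (588,168). Now I move to the grip.

```bash
python3 -c "
from h import *
print(W2P(tri((240+261/5-.4,165+328/5-.4),(245+484/5-.4,135+341/5-.4))[0]));print(delta(P2W(-106,-80.5,293),down(YAW-np.pi/2)))"
python3 -m inch '[[15,16,0,0,0,0,60],[35,38,0,0,0,0,60],[60,64,0,0,0,0,60],[85,91,0,0,0,0,60],[103,111,0,0,0,0,60],[103,111,15,0,0,0,60],[103,111,40,0,0,0,60],[103,111,70,0,0,0,60],[103,111,70,0,0,0,60]]'; python3 -c "
from h import *
rep();print(delta(P2W(-106,-80.5,293),down(YAW-np.pi/2)))
for n in('scene','top'):
  p,d=manip.capture(n)
  x,y=(240,165) if n=='scene' else (245,135)
  cv2.imwrite('pics/%s5z.png'%n,cv2.resize(p[y:y+120,x:x+160,::-1],None,fx=5,fy=5,interpolation=cv2.INTER_CUBIC))"
```

```text
[-85.26520887  -1.14815152  77.96680555]
[ 1.03235e+02  1.12111e+02  1.16783e+02  1.00000e-03 -0.00000e+00
  0.00000e+00]
time: 9.62
tool_pos: [544.2, -52.0, 336.6]
orientation: [-0.002, 0.78, 0.626, -0.002]
force: [-0.4, -0.2, 0.6]
finger_gap: 0.657
t 9.62 P [-106.7  -77.3  336.6] W [544.2 -52.  336.6] F press [-0.3, 0.3, 0.6] gap 59.9 q [-0.14  0.02  1.97 -0.    1.15  0.08] yerr [-0.005 -0.004 -1.571]
[ 7.6800e-01  3.4530e+00  4.3596e+01 -6.0000e-03  0.0000e+00 -0.0000e+00]
```

View pics/scene5z.png

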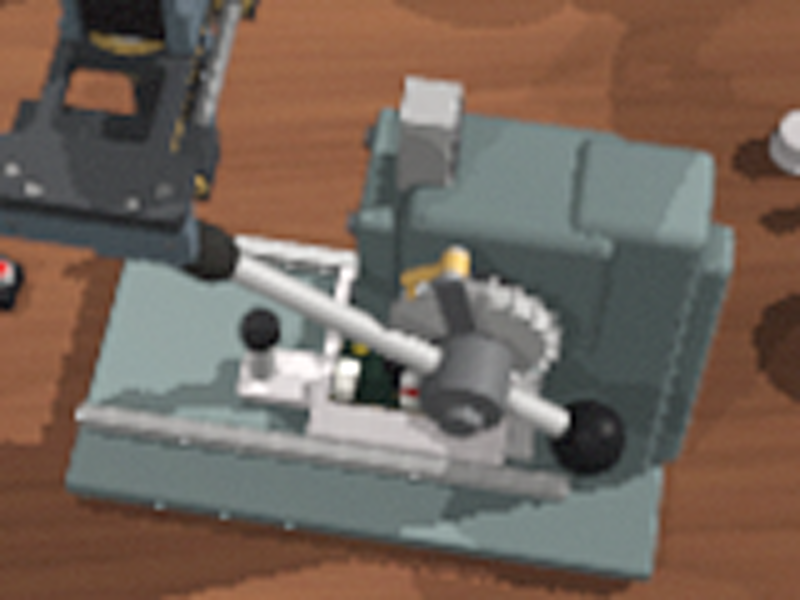

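View pics/top5z.png

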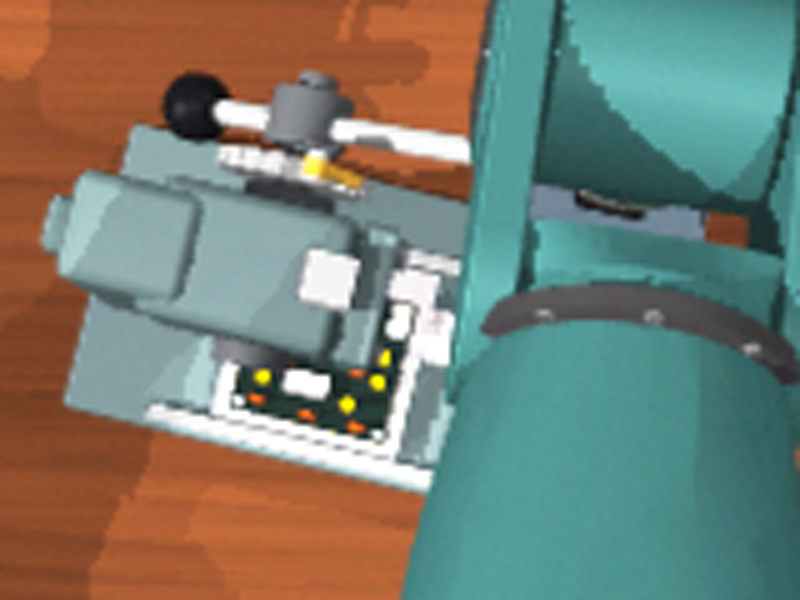

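Fingers straddle the grip and the wrist clears the head. I descend and pinch.

```bash
python3 -m inch '[[1,3,15,0,0,0,60],[1,3,30,0,0,0,60],[1,3,44,0,0,0,60],[1,3,44,0,0,0,60],[1,3,44,0,0,0,60]]' 40; python3 -c "
from h import *
rep()"
python3 -m inch '[[0,0,0,0,0,0,40],[0,0,0,0,0,0,28],[0,0,0,0,0,0,15],[0,0,0,0,0,0,15],[0,0,0,0,0,0,15],[0,0,0,0,0,0,15]]' 40; python3 -c "
from h import *
rep()
for n in('scene',):
  p,d=manip.capture(n)
  x,y=(240,165) if n=='scene' else (245,135)
  cv2.imwrite('pics/%s6z.png'%n,cv2.resize(p[y:y+120,x:x+160,::-1],None,fx=5,fy=5,interpolation=cv2.INTER_CUBIC))"
```

```text
time: 10.35
tool_pos: [549.7, -51.5, 296.1]
orientation: [0.0, 0.78, 0.626, 0.0]
force: [-0.1, -0.2, -0.5]
finger_gap: 0.658
t 10.35 P [-105.   -82.6  296.1] W [549.7 -51.5 296.1] F press [-0.2, 0.1, -0.5] gap 60.0 q [-0.14  0.07  1.99 -0.    1.07  0.08] yerr [ 0.     0.    -1.571]
time: 11.1
tool_pos: [548.8, -51.5, 295.7]
orientation: [-0.001, 0.78, 0.626, -0.001]
force: [-6.1, -0.8, 2.5]
finger_gap: 0.265
t 11.1 P [-105.2  -81.7  295.7] W [548.8 -51.5 295.7] F press [-2.1, 5.8, 2.5] gap 24.2 q [-0.14  0.07  2.   -0.    1.07  0.08] yerr [-2.000e-03 -1.000e-03 -1.571e+00]
```

View pics/scene6z.png

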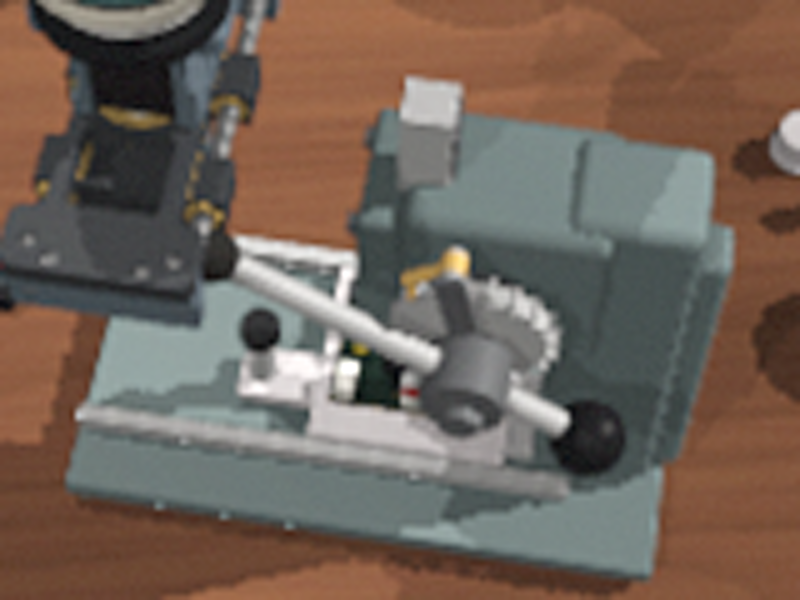

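```bash
cat >> h.py <<'E'
def lev():
    p=W2P(tool()[0]);v=np.array([32-p[0],p[2]-3-200]);return np.radians(50)-np.arctan2(v[1],v[0]),np.hypot(*v)
def arc(t1,n,r=165.3):
    p=W2P(tool()[0]);t0,_=lev()
    for t in np.linspace(t0,t1,n+1)[1:]:
        e=np.radians(50)-t;print([round(32-r*np.cos(e)-p[0],1),round(-(203+r*np.sin(e)-p[2]),1)],end=' ')
    print()
E
python3 -c "
from h import *
print(lev());arc(1.12,11)"
```

```text
(np.float64(0.27835931639214395), np.float64(165.61704646209802))
[np.float64(-6.4), np.float64(10.9)] [np.float64(-12.2), np.float64(22.1)] [np.float64(-17.2), np.float64(33.8)] [np.float64(-21.3), np.float64(45.7)] [np.float64(-24.4), np.float64(58.0)] [np.float64(-26.6), np.float64(70.4)] [np.float64(-27.8), np.float64(83.0)] [np.float64(-28.1), np.float64(95.7)] [np.float64(-27.3), np.float64(108.3)] [np.float64(-25.7), np.float64(120.8)] [np.float64(-23.0), np.float64(133.2)]
```

```bash
python3 -m inch '[[-3,-1,4,0,0,0,15],[-6,-1,10.5,0,0,0,15],[-12,-1,22,0,0,0,15],[-17,-1,34,0,0,0,15],[-21,-1,45.5,0,0,0,15],[-24.4,-1,58,0,0,0,15],[-26.6,-1,70.4,0,0,0,15],[-27.8,-1,83,0,0,0,15],[-28,-1,95.5,0,0,0,15],[-28,-1,95.5,0,0,0,15]]' 40; python3 -c "
from h import *
rep();print(lev())
arc(1.13,4)
"
```

```text
time: 12.4
tool_pos: [542.6, -79.1, 199.6]
orientation: [0.0, 0.78, 0.626, -0.0]
force: [1.3, -7.3, 1.9]
finger_gap: 0.264
t 12.4 P [-133.5  -81.7  199.6] W [542.6 -79.1 199.6] F press [-6.8, -2.8, 1.9] gap 24.0 q [-0.19  0.19  2.06 -0.    0.89  0.03] yerr [-0.000e+00  1.000e-03 -1.571e+00]
(np.float64(0.893040527634046), np.float64(165.53003885486393))
[np.float64(0.7), np.float64(9.8)] [np.float64(1.8), np.float64(19.5)] [np.float64(3.4), np.float64(29.2)] [np.float64(5.6), np.float64(38.7)]
```

```bash
python3 -m inch '[[0,0,10,0,0,0,15],[1,0,19.5,0,0,0,15],[2.5,0,29,0,0,0,15],[4.5,0,37,0,0,0,15],[4.5,0,37,0,0,0,15]]' 40; python3 -c "
from h import *
rep();print(lev())
arc(0.02,11)
for n in('scene',):
  p,d=manip.capture(n)
  x,y=(240,165) if n=='scene' else (245,135)
  cv2.imwrite('pics/%s7z.png'%n,cv2.resize(p[y:y+120,x:x+160,::-1],None,fx=5,fy=5,interpolation=cv2.INTER_CUBIC))"
```

```text
time: 13.02
tool_pos: [543.7, -74.3, 162.6]
orientation: [0.0, 0.78, 0.626, -0.0]
force: [2.3, -5.3, 0.3]
finger_gap: 0.27
t 13.03 P [-128.5  -81.6  162.6] W [543.7 -74.3 162.6] F press [-4.7, -3.4, 0.3] gap 24.6 q [-0.18  0.25  2.07 -0.    0.82  0.04] yerr [ 0.00e+00  1.00e-03 -1.57e+00]
(np.float64(1.119358600798084), np.float64(165.55929587911393))
[np.float64(-3.0), np.float64(-16.3)] [np.float64(-4.6), np.float64(-32.7)] [np.float64(-4.5), np.float64(-49.2)] [np.float64(-2.8), np.float64(-65.6)] [np.float64(0.5), np.float64(-81.8)] [np.float64(5.4), np.float64(-97.6)] [np.float64(11.9), np.float64(-112.8)] [np.float64(19.9), np.float64(-127.2)] [np.float64(29.2), np.float64(-140.8)] [np.float64(39.9), np.float64(-153.4)] [np.float64(51.8), np.float64(-164.9)]
```

View pics/scene7z.png

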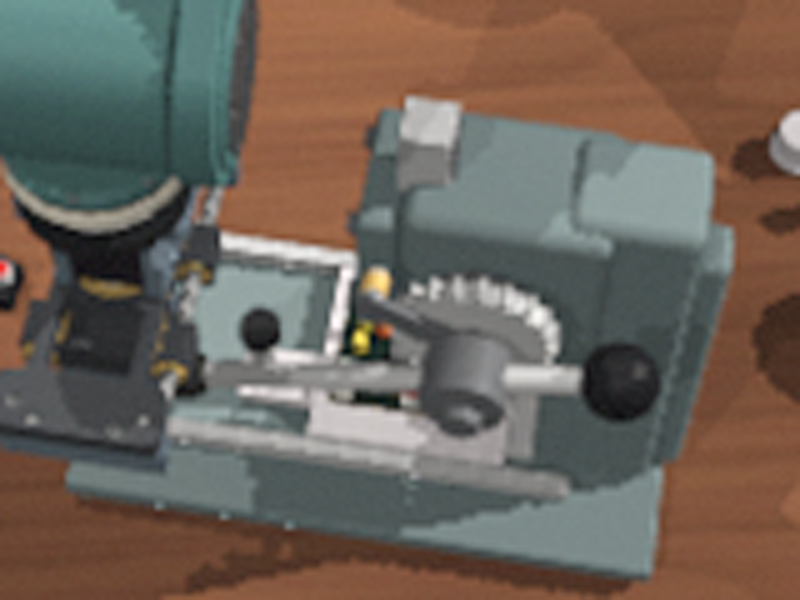

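The lever is down and the ram top has dropped, its back edge going from row 78 to 97 in the zoom. Now the up stroke, then I measure the ram.

```bash
python3 -m inch '[[-1,-0.5,-6,0,0,0,15],[-3,-1,-16,0,0,0,15],[-4.6,-1,-32.5,0,0,0,15],[-4.5,-1,-49,0,0,0,15],[-3,-1,-65.5,0,0,0,15],[0.5,-1,-81.8,0,0,0,15],[5.4,-1,-97.5,0,0,0,15],[12,-1,-113,0,0,0,15],[20,-1,-127,0,0,0,15],[29,-1,-141,0,0,0,15],[40,-1,-153.5,0,0,0,15],[49,-1,-162,0,0,0,15]]' 40; python3 -c "
from h import *
rep();print(lev());arc(0.85,12)
for n in('scene',):
  p,d=manip.capture(n);C=cloud(n,d)
  q=C-RAM;m=(abs(q@PX)<9)&(abs(q@PY)<9)&(q[...,2]>281);z=q[m][:,2];print('ram',m.sum(),np.percentile(z,[10,50,90]))
  D=np.load('pics/scene0.npy');q=cloud(n,D)-RAM;m=(abs(q@PX)<9)&(abs(q@PY)<9)&(q[...,2]>281);z=q[m][:,2];print('ram0',m.sum(),np.percentile(z,[10,50,90]))
"
```

```text
time: 14.58
tool_pos: [554.2, -26.0, 325.3]
orientation: [0.001, 0.78, 0.626, 0.001]
force: [13.7, -2.3, -7.5]
finger_gap: 0.268
t 14.57 P [-79.1 -81.5 325.3] W [554.2 -26.  325.3] F press [0.7, -13.9, -7.5] gap 24.4 q [-0.09  0.05  1.97 -0.    1.13  0.13] yerr [ 0.002  0.003 -1.57 ]
(np.float64(0.03924099755143773), np.float64(165.25083119579259))
[np.float64(-8.0), np.float64(7.7)] [np.float64(-15.5), np.float64(16.1)] [np.float64(-22.4), np.float64(24.8)] [np.float64(-28.7), np.float64(34.1)] [np.float64(-34.3), np.float64(43.7)] [np.float64(-39.3), np.float64(53.7)] [np.float64(-43.6), np.float64(64.0)] [np.float64(-47.2), np.float64(74.6)] [np.float64(-50.0), np.float64(85.4)] [np.float64(-52.1), np.float64(96.4)] [np.float64(-53.5), np.float64(107.4)] [np.float64(-54.2), np.float64(118.6)] 
ram 49 [285.40057137 287.21755624 288.70166766]
ram0 54 [299.83301571 301.50800585 303.01733841]
```

```bash
python3 -m inch '[[-4,1,4,0,0,0,15],[-8,1,7.7,0,0,0,15],[-15.5,1,16,0,0,0,15],[-22.4,1,25,0,0,0,15],[-28.7,1,34,0,0,0,15],[-34.3,1,43.7,0,0,0,15],[-39.3,1,53.7,0,0,0,15],[-43.6,1,64,0,0,0,15],[-47.2,1,74.6,0,0,0,15],[-47.2,1,74.6,0,0,0,15]]' 40; python3 -c "
from h import *
rep();print(lev());arc(1.13,12)"
```

```text
time: 15.88
tool_pos: [544.0, -72.9, 250.0]
orientation: [0.0, 0.78, 0.626, 0.0]
force: [2.7, -1.8, 2.0]
finger_gap: 0.269
t 15.88 P [-127.2  -81.7  250. ] W [544.  -72.9 250. ] F press [-1.2, -3.0, 2.0] gap 24.5 q [-0.18  0.12  2.03 -0.    0.99  0.04] yerr [ 0.     0.    -1.571]
(np.float64(0.5857370095200549), np.float64(165.96695001759122))
[np.float64(-1.3), np.float64(7.4)] [np.float64(-2.9), np.float64(14.7)] [np.float64(-4.2), np.float64(22.1)] [np.float64(-5.2), np.float64(29.6)] [np.float64(-5.8), np.float64(37.0)] [np.float64(-6.1), np.float64(44.5)] [np.float64(-6.0), np.float64(52.0)] [np.float64(-5.6), np.float64(59.5)] [np.float64(-4.9), np.float64(67.0)] [np.float64(-3.8), np.float64(74.4)] [np.float64(-2.4), np.float64(81.7)] [np.float64(-0.7), np.float64(89.0)]
```

```bash
python3 -m inch '[[-1.3,0,7.5,0,0,0,15],[-3,0,14.5,0,0,0,15],[-4,0,22,0,0,0,15],[-4,0,22,0,0,0,15]]' 40; python3 -c "
from h import *
rep();print(lev());arc(1.13,12)"
python3 -m inch '[[-1,0,7.5,0,0,0,15],[-2,0,15,0,0,0,15],[-2,0,15,0,0,0,15]]' 40; python3 -c "
from h import *
rep();print(lev())
d=manip.capture('scene')[1];q=cloud('scene',d)-RAM;m=(abs(q@PX)<9)&(abs(q@PY)<9)&(q[...,2]>267);z=q[m][:,2];print('ram',m.sum(),np.percentile(z,[10,50,90]))
"
```

```text
time: 16.38
tool_pos: [543.1, -77.0, 228.2]
orientation: [0.0, 0.78, 0.626, -0.0]
force: [1.8, -7.0, 2.7]
finger_gap: 0.264
t 16.38 P [-131.4  -81.6  228.2] W [543.1 -77.  228.2] F press [-6.5, -3.3, 2.7] gap 24.1 q [-0.18  0.15  2.05 -0.    0.94  0.04] yerr [-0.000e+00  1.000e-03 -1.571e+00]
(np.float64(0.7198327780488426), np.float64(165.3063633444766))
[np.float64(-0.8), np.float64(5.6)] [np.float64(-1.3), np.float64(11.2)] [np.float64(-1.7), np.float64(16.9)] [np.float64(-1.9), np.float64(22.5)] [np.float64(-1.9), np.float64(28.2)] [np.float64(-1.7), np.float64(33.8)] [np.float64(-1.3), np.float64(39.4)] [np.float64(-0.7), np.float64(45.1)] [np.float64(0.1), np.float64(50.7)] [np.float64(1.0), np.float64(56.2)] [np.float64(2.2), np.float64(61.7)] [np.float64(3.5), np.float64(67.2)] 
time: 16.75
tool_pos: [542.7, -78.6, 213.1]
orientation: [0.0, 0.78, 0.626, 0.0]
force: [3.2, -4.4, 2.5]
finger_gap: 0.267
t 16.75 P [-133.   -81.6  213.1] W [542.7 -78.6 213.1] F press [-3.6, -4.1, 2.5] gap 24.4 q [-0.19  0.17  2.05 -0.    0.91  0.03] yerr [ 0.     0.    -1.571]
(np.float64(0.811276826399074), np.float64(165.29829908679048))
ram 46 [273.01072626 274.80692555 276.13800538]
```

```bash
python3 -m inch '[[0,0,5,0,0,0,15],[-0.2,0,10,0,0,0,15],[-0.2,0,10,0,0,0,15]]' 40; python3 -c "
from h import *
rep();print(lev())"
python3 -m inch '[[0.3,0,5,0,0,0,15],[0.5,0,10,0,0,0,15],[0.5,0,10,0,0,0,15]]' 40; python3 -c "
from h import *
rep();print(lev())"
python3 -m inch '[[0.6,0,4,0,0,0,15],[1.3,0,8,0,0,0,15],[1.3,0,8,0,0,0,15]]' 40; python3 -c "
from h import *
rep();print(lev());arc(1.13,2)
d=manip.capture('scene')[1];q=cloud('scene',d)-RAM;m=(abs(q@PX)<9)&(abs(q@PY)<9)&(q[...,2]>264);z=q[m][:,2];print('ram',m.sum(),np.percentile(z,[10,50,90]))
"
```

```text
time: 17.18
tool_pos: [542.7, -78.8, 203.4]
orientation: [0.0, 0.78, 0.626, 0.0]
force: [2.4, -4.9, 6.0]
finger_gap: 0.27
t 17.18 P [-133.2  -81.6  203.4] W [542.7 -78.8 203.4] F press [-4.2, -3.4, 6.0] gap 24.6 q [-0.19  0.19  2.06 -0.    0.9   0.03] yerr [ 0.000e+00  1.000e-03 -1.571e+00]
(np.float64(0.8699668870096792), np.float64(165.17820649663918))
time: 17.55
tool_pos: [542.8, -78.4, 193.5]
orientation: [0.0, 0.78, 0.626, 0.0]
force: [1.4, -4.8, 5.3]
finger_gap: 0.263
t 17.55 P [-132.7  -81.6  193.5] W [542.8 -78.4 193.5] F press [-4.4, -2.4, 5.3] gap 24.0 q [-0.19  0.2   2.06 -0.    0.88  0.03] yerr [ 0.000e+00  1.000e-03 -1.571e+00]
(np.float64(0.9300499536027256), np.float64(165.02156894420784))
time: 17.92
tool_pos: [543.0, -77.4, 185.5]
orientation: [0.001, 0.78, 0.626, -0.0]
force: [-0.2, -9.1, 6.3]
finger_gap: 0.264
t 17.93 P [-131.8  -81.7  185.5] W [543.  -77.4 185.5] F press [-9.0, -1.8, 6.3] gap 24.1 q [-0.18  0.21  2.07 -0.    0.86  0.03] yerr [-0.00e+00  1.00e-03 -1.57e+00]
(np.float64(0.9789918278875493), np.float64(164.69093083359135))
[np.float64(1.2), np.float64(12.4)] [np.float64(3.9), np.float64(24.6)] 
ram 50 [270.379875   272.06807313 274.02738336]
```

The force is 6 N and the legs are going in, about 3 mm so far. Since home would fall near the lever's lower stop, I raise the lever and finish on a third stroke.

```bash
python3 -c "
from h import *
arc(0.03,11)"
```

```text
[np.float64(-1.5), np.float64(-14.2)] [np.float64(-1.2), np.float64(-28.4)] [np.float64(0.4), np.float64(-42.6)] [np.float64(3.2), np.float64(-56.6)] [np.float64(7.1), np.float64(-70.2)] [np.float64(12.3), np.float64(-83.5)] [np.float64(18.5), np.float64(-96.3)] [np.float64(25.9), np.float64(-108.6)] [np.float64(34.2), np.float64(-120.1)] [np.float64(43.6), np.float64(-130.9)] [np.float64(53.8), np.float64(-140.8)]
```

```bash
python3 -m inch '[[-1.5,0,-14,0,0,0,15],[-1.2,0,-28.4,0,0,0,15],[0.3,0,-42.6,0,0,0,15],[3.2,0,-56.5,0,0,0,15],[7,0,-70,0,0,0,15],[12,0,-83.5,0,0,0,15],[18.5,0,-96,0,0,0,15],[26,0,-108.5,0,0,0,15],[34,0,-120,0,0,0,15],[43,0,-131,0,0,0,15],[51,0,-139,0,0,0,15],[51,0,-139,0,0,0,15]]' 40; python3 -c "
from h import *
rep();print(lev());arc(0.55,14)
d=manip.capture('scene')[1];q=cloud('scene',d)-RAM;m=(abs(q@PX)<9)&(abs(q@PY)<9)&(q[...,2]>264)&(q[...,2]<290);z=q[m][:,2];print('ram',m.sum(),np.percentile(z,[10,50,90]))
"
```

```text
time: 19.48
tool_pos: [554.3, -26.4, 324.1]
orientation: [0.0, 0.78, 0.626, 0.0]
force: [8.2, 1.0, -3.8]
finger_gap: 0.266
t 19.48 P [-79.5 -81.6 324.1] W [554.3 -26.4 324.1] F press [2.8, -7.8, -3.8] gap 24.3 q [-0.09  0.05  1.97  0.    1.13  0.13] yerr [ 1.00e-03  0.00e+00 -1.57e+00]
(np.float64(0.04613499046221259), np.float64(164.63730119549405))
[np.float64(-4.8), np.float64(3.6)] [np.float64(-8.9), np.float64(7.9)] [np.float64(-12.9), np.float64(12.3)] [np.float64(-16.7), np.float64(16.8)] [np.float64(-20.4), np.float64(21.5)] [np.float64(-23.9), np.float64(26.3)] [np.float64(-27.2), np.float64(31.3)] [np.float64(-30.4), np.float64(36.3)] [np.float64(-33.3), np.float64(41.5)] [np.float64(-36.1), np.float64(46.7)] [np.float64(-38.7), np.float64(52.1)] [np.float64(-41.1), np.float64(57.6)] [np.float64(-43.3), np.float64(63.1)] [np.float64(-45.2), np.float64(68.7)] 
ram 50 [270.08626571 271.88157425 274.01055179]
```

```bash
cat >> h.py <<'E'
def tf():
    p,r,o=tool();t,rr=lev();e=np.radians(50)-t;F=np.array(o["force"]);fx=F@PX
    print("t %.2f th %.3f r %.1f tang %.1f rad %.1f Fy %.1f"%(o["time"],t,rr,fx*np.sin(e)+F[2]*np.cos(e),-fx*np.cos(e)+F[2]*np.sin(e),F@PY))
E
python3 -m inch '[[-4.5,0.5,3.8,0,0,0,15],[-8.9,0.5,8,0,0,0,15],[-12.9,0.5,12.3,0,0,0,15],[-12.9,0.5,12.3,0,0,0,15]]' 40; python3 -c "
from h import *
tf();arc(0.55,9)"
python3 -m inch '[[-3.8,0,4.5,0,0,0,15],[-3.8,0,4.5,0,0,0,15]]' 40; python3 -c "
from h import *
tf();arc(0.55,8)"
```

```text
time: 20.02
tool_pos: [551.4, -39.3, 311.5]
orientation: [-0.001, 0.78, 0.626, 0.0]
force: [4.6, 4.7, -1.9]
finger_gap: 0.267
t 20.02 th 0.156 r 165.3 tang 2.3 rad -5.4 Fy -3.4
[np.float64(-4.6), np.float64(5.6)] [np.float64(-9.0), np.float64(11.3)] [np.float64(-13.1), np.float64(17.3)] [np.float64(-17.0), np.float64(23.4)] [np.float64(-20.6), np.float64(29.6)] [np.float64(-23.9), np.float64(36.1)] [np.float64(-26.9), np.float64(42.6)] [np.float64(-29.6), np.float64(49.3)] [np.float64(-32.1), np.float64(56.1)] 
time: 20.27
tool_pos: [550.6, -43.1, 307.3]
orientation: [-0.001, 0.78, 0.626, 0.0]
force: [3.8, 5.2, -2.0]
finger_gap: 0.262
t 20.27 th 0.191 r 165.6 tang 2.2 rad -5.8 Fy -2.6
[np.float64(-4.3), np.float64(6.1)] [np.float64(-8.6), np.float64(12.1)] [np.float64(-12.6), np.float64(18.4)] [np.float64(-16.3), np.float64(24.8)] [np.float64(-19.7), np.float64(31.4)] [np.float64(-22.8), np.float64(38.1)] [np.float64(-25.6), np.float64(44.9)] [np.float64(-28.2), np.float64(51.9)]
```

```bash
python3 -m inch '[[-4,0,6,0,0,0,15],[-4,0,6,0,0,0,15]]' 40; python3 -c "
from h import *
tf();arc(0.55,8)"
python3 -m inch '[[-3.9,0,6,0,0,0,15],[-3.9,0,6,0,0,0,15]]' 40; python3 -c "
from h import *
tf();arc(0.55,8)"
```

```text
time: 20.52
tool_pos: [549.6, -47.5, 301.6]
orientation: [-0.0, 0.78, 0.626, -0.0]
force: [0.3, -0.3, 2.6]
finger_gap: 0.266
t 20.52 th 0.235 r 165.7 tang 1.9 rad 1.7 Fy -0.4
[np.float64(-3.5), np.float64(5.5)] [np.float64(-7.0), np.float64(11.0)] [np.float64(-10.3), np.float64(16.6)] [np.float64(-13.5), np.float64(22.3)] [np.float64(-16.3), np.float64(28.1)] [np.float64(-19.0), np.float64(34.0)] [np.float64(-21.4), np.float64(40.1)] [np.float64(-23.6), np.float64(46.2)] 
time: 20.78
tool_pos: [548.8, -51.6, 295.8]
orientation: [-0.0, 0.78, 0.626, -0.001]
force: [-1.1, -1.3, 4.5]
finger_gap: 0.266
t 20.77 th 0.278 r 165.7 tang 2.9 rad 3.8 Fy 0.8
[np.float64(-2.7), np.float64(4.9)] [np.float64(-5.6), np.float64(9.7)] [np.float64(-8.4), np.float64(14.6)] [np.float64(-10.9), np.float64(19.6)] [np.float64(-13.3), np.float64(24.7)] [np.float64(-15.6), np.float64(29.8)] [np.float64(-17.6), np.float64(35.1)] [np.float64(-19.5), np.float64(40.3)]
```

```bash
python3 -m inch '[[-3.4,0,5.5,0,0,0,15],[-3.4,0,5.5,0,0,0,15]]' 40; python3 -c "
from h import *
tf();arc(0.55,8)"
python3 -m inch '[[-3,0,5.5,0,0,0,15],[-3,0,5.5,0,0,0,15]]' 40; python3 -c "
from h import *
tf();arc(0.55,8)"
```

```text
time: 21.02
tool_pos: [548.1, -54.9, 290.4]
orientation: [0.0, 0.78, 0.626, -0.001]
force: [-2.4, -3.2, 5.3]
finger_gap: 0.263
t 21.02 th 0.317 r 165.6 tang 2.6 rad 5.9 Fy 1.6
[np.float64(-2.2), np.float64(4.3)] [np.float64(-4.6), np.float64(8.5)] [np.float64(-6.8), np.float64(12.8)] [np.float64(-8.9), np.float64(17.1)] [np.float64(-10.9), np.float64(21.5)] [np.float64(-12.8), np.float64(25.9)] [np.float64(-14.5), np.float64(30.4)] [np.float64(-16.1), np.float64(35.0)] 
time: 21.28
tool_pos: [547.4, -57.8, 285.2]
orientation: [0.0, 0.78, 0.626, -0.001]
force: [-4.7, -2.8, 9.6]
finger_gap: 0.266
t 21.27 th 0.353 r 165.5 tang 6.4 rad 8.0 Fy 4.0
[np.float64(-1.8), np.float64(3.7)] [np.float64(-3.7), np.float64(7.3)] [np.float64(-5.5), np.float64(10.9)] [np.float64(-7.2), np.float64(14.6)] [np.float64(-8.8), np.float64(18.4)] [np.float64(-10.3), np.float64(22.1)] [np.float64(-11.7), np.float64(25.9)] [np.float64(-13.1), np.float64(29.8)]
```

```bash
python3 -m inch '[[-3,-0.3,5,0,0,0,15],[-3,-0.3,5,0,0,0,15]]' 40; python3 -c "
from h import *
tf();arc(0.55,6)"
python3 -m inch '[[-2.7,0,5,0,0,0,15],[-2.7,0,5,0,0,0,15]]' 40; python3 -c "
from h import *
tf();arc(0.55,6)"
python3 -m inch '[[-2.3,0,5,0,0,0,15],[-2.3,0,5,0,0,0,15]]' 40; python3 -c "
from h import *
tf();arc(0.6,6)"
```

```text
time: 21.52
tool_pos: [546.8, -60.5, 280.3]
orientation: [0.0, 0.78, 0.626, -0.0]
force: [-2.5, -0.6, 8.6]
finger_gap: 0.268
t 21.52 th 0.387 r 165.6 tang 7.1 rad 5.0 Fy 2.3
[np.float64(-1.8), np.float64(4.1)] [np.float64(-3.7), np.float64(8.2)] [np.float64(-5.5), np.float64(12.3)] [np.float64(-7.2), np.float64(16.5)] [np.float64(-8.8), np.float64(20.7)] [np.float64(-10.3), np.float64(24.9)] 
time: 21.78
tool_pos: [546.2, -63.1, 275.3]
orientation: [0.0, 0.78, 0.626, -0.0]
force: [-1.6, -0.7, 7.1]
finger_gap: 0.266
t 21.77 th 0.421 r 165.7 tang 6.0 rad 4.0 Fy 1.5
[np.float64(-1.1), np.float64(3.4)] [np.float64(-2.6), np.float64(6.6)] [np.float64(-4.0), np.float64(9.9)] [np.float64(-5.3), np.float64(13.2)] [np.float64(-6.5), np.float64(16.5)] [np.float64(-7.7), np.float64(19.9)] 
time: 22.02
tool_pos: [545.7, -65.4, 270.3]
orientation: [0.0, 0.78, 0.626, -0.0]
force: [-1.8, -1.6, 9.2]
finger_gap: 0.264
t 22.02 th 0.455 r 165.7 tang 7.7 rad 5.5 Fy 1.4
[np.float64(-1.2), np.float64(3.9)] [np.float64(-2.7), np.float64(7.6)] [np.float64(-4.1), np.float64(11.3)] [np.float64(-5.4), np.float64(15.1)] [np.float64(-6.6), np.float64(18.9)] [np.float64(-7.7), np.float64(22.8)]
```

```bash
python3 -m inch '[[-1.7,0,4,0,0,0,15],[-1.7,0,4,0,0,0,15]]' 40; python3 -c "
from h import *
tf()"
python3 -m inch '[[-1,0,3,0,0,0,15],[-1,0,3,0,0,0,15]]' 40; python3 -c "
from h import *
tf()"
python3 -m inch '[[-0.8,0,2,0,0,0,15],[-0.8,0,2,0,0,0,15]]' 40; python3 -c "
from h import *
tf();arc(0.6,6)"
```

```text
time: 22.28
tool_pos: [545.3, -67.1, 266.3]
orientation: [0.0, 0.78, 0.626, -0.0]
force: [-3.1, -2.2, 7.5]
finger_gap: 0.269
t 22.27 th 0.481 r 165.8 tang 5.8 rad 5.4 Fy 2.6
time: 22.52
tool_pos: [545.1, -68.2, 263.4]
orientation: [0.0, 0.78, 0.626, -0.0]
force: [-2.7, -3.6, 9.3]
finger_gap: 0.266
t 22.52 th 0.499 r 165.7 tang 7.1 rad 7.2 Fy 1.9
time: 22.78
tool_pos: [544.9, -68.9, 261.5]
orientation: [0.0, 0.78, 0.626, -0.0]
force: [-3.5, -3.3, 9.3]
finger_gap: 0.264
t 22.77 th 0.512 r 165.7 tang 7.3 rad 7.0 Fy 2.7
[np.float64(-0.4), np.float64(2.4)] [np.float64(-1.2), np.float64(4.7)] [np.float64(-2.0), np.float64(7.0)] [np.float64(-2.7), np.float64(9.3)] [np.float64(-3.4), np.float64(11.6)] [np.float64(-4.1), np.float64(13.9)]
```

```bash
for i in 1 2 3; do
true; done
python3 -m inch '[[-0.8,-0.2,2,0,0,0,15],[-0.8,-0.2,2,0,0,0,15],[-0.8,-0.2,2,0,0,0,15]]' 40; python3 -c "
from h import *
tf()"
python3 -m inch '[[-0.7,0,2,0,0,0,15],[-0.7,0,2,0,0,0,15],[-0.7,0,2,0,0,0,15]]' 40; python3 -c "
from h import *
tf()"
python3 -m inch '[[-0.7,0,2,0,0,0,15],[-0.7,0,2,0,0,0,15],[-0.7,0,2,0,0,0,15]]' 40; python3 -c "
from h import *
tf();arc(0.65,6)"
```

```text
time: 23.15
tool_pos: [544.7, -69.6, 259.6]
orientation: [0.0, 0.78, 0.626, -0.0]
force: [-1.0, -3.7, 8.0]
finger_gap: 0.268
t 23.15 th 0.524 r 165.8 tang 6.2 rad 6.4 Fy 0.2
time: 23.52
tool_pos: [544.6, -70.4, 257.6]
orientation: [0.001, 0.78, 0.626, -0.0]
force: [-1.4, -3.6, 9.6]
finger_gap: 0.267
t 23.52 th 0.537 r 165.8 tang 7.9 rad 6.8 Fy 0.6
time: 23.9
tool_pos: [544.5, -71.1, 255.6]
orientation: [0.0, 0.78, 0.626, -0.0]
force: [-1.4, -2.7, 10.1]
finger_gap: 0.267
t 23.90 th 0.550 r 165.8 tang 8.7 rad 6.0 Fy 0.8
[np.float64(-0.4), np.float64(2.8)] [np.float64(-1.2), np.float64(5.4)] [np.float64(-2.0), np.float64(8.1)] [np.float64(-2.7), np.float64(10.7)] [np.float64(-3.3), np.float64(13.4)] [np.float64(-4.0), np.float64(16.1)]
```

```bash
python3 -m inch '[[-0.6,0,1.5,0,0,0,15],[-0.6,0,1.5,0,0,0,15],[-0.6,0,1.5,0,0,0,15]]' 40; python3 -c "
from h import *
tf()"
python3 -m inch '[[-0.5,0,1.5,0,0,0,15],[-0.5,0,1.5,0,0,0,15],[-0.5,0,1.5,0,0,0,15]]' 40; python3 -c "
from h import *
tf()"
python3 -m inch '[[-0.2,0,1,0,0,0,15],[-0.2,0,1,0,0,0,15]]' 40; python3 -c "
from h import *
tf()
d=manip.capture('scene')[1];q=cloud('scene',d)-RAM;m=(abs(q@PX)<9)&(abs(q@PY)<9)&(q[...,2]>262)&(q[...,2]<290);z=q[m][:,2];print('ram',m.sum(),np.percentile(z,[10,50,90]));tf()"
```

```text
time: 24.28
tool_pos: [544.3, -71.6, 254.1]
orientation: [0.0, 0.78, 0.626, -0.0]
force: [-1.7, -3.0, 8.2]
finger_gap: 0.268
t 24.27 th 0.560 r 165.8 tang 6.8 rad 5.6 Fy 1.0
time: 24.65
tool_pos: [544.2, -72.0, 252.6]
orientation: [0.0, 0.78, 0.626, -0.0]
force: [-0.8, -2.9, 10.4]
finger_gap: 0.268
t 24.65 th 0.569 r 165.8 tang 9.0 rad 5.9 Fy 0.2
time: 24.9
tool_pos: [544.2, -72.3, 251.7]
orientation: [0.0, 0.78, 0.626, -0.0]
force: [-3.3, -2.4, 11.2]
finger_gap: 0.268
t 24.90 th 0.575 r 165.8 tang 9.8 rad 6.2 Fy 2.7
ram 49 [266.41249735 267.76385833 269.46191462]
t 24.95 th 0.575 r 165.8 tang 10.4 rad 5.8 Fy 1.6
```

```bash
python3 -m inch '[[-0.4,0,1.5,0,0,0,15],[-0.4,0,1.5,0,0,0,15],[-0.4,0,1.5,0,0,0,15]]' 40; python3 -c "
from h import *
tf()
for i in range(4):manip.capture('scene');tf()"
```

```text
time: 25.32
tool_pos: [544.1, -72.7, 250.3]
orientation: [0.0, 0.78, 0.626, -0.0]
force: [-2.2, -3.3, 13.6]
finger_gap: 0.268
t 25.32 th 0.584 r 165.8 tang 12.0 rad 7.4 Fy 1.5
t 25.38 th 0.584 r 165.8 tang 10.2 rad 7.3 Fy 2.4
t 25.43 th 0.584 r 165.8 tang 10.7 rad 7.0 Fy 3.5
t 25.48 th 0.584 r 165.8 tang 10.0 rad 7.5 Fy 2.2
t 25.52 th 0.584 r 165.8 tang 9.7 rad 7.2 Fy 2.5
```

```bash
python3 -m inch '[[-0.3,-0.2,1,0,0,0,15],[-0.5,-0.2,2,0,0,0,15],[-0.5,-0.2,2,0,0,0,15]]' 40; python3 -c "
from h import *
tf()
for i in range(4):manip.capture('scene');tf()"
```

```text
time: 25.9
tool_pos: [544.0, -73.2, 248.5]
orientation: [0.001, 0.78, 0.626, 0.0]
force: [-3.9, -3.1, 13.8]
finger_gap: 0.263
t 25.90 th 0.595 r 165.8 tang 12.2 rad 7.5 Fy 3.2
t 25.95 th 0.595 r 165.8 tang 12.1 rad 8.0 Fy 1.7
t 26.00 th 0.595 r 165.8 tang 11.5 rad 8.5 Fy 1.7
t 26.05 th 0.595 r 165.8 tang 11.3 rad 6.9 Fy 2.5
t 26.10 th 0.595 r 165.8 tang 12.2 rad 6.9 Fy 2.7
```

```bash
python3 -m inch '[[-0.3,0,0.8,0,0,0,15],[-0.5,0,1.6,0,0,0,15],[-0.5,0,1.6,0,0,0,15]]' 40; python3 -c "
from h import *
tf()
for i in range(4):
  d=manip.capture('scene')[1];tf()
q=cloud('scene',d)-RAM;m=(abs(q@PX)<9)&(abs(q@PY)<9)&(q[...,2]>262)&(q[...,2]<290);z=q[m][:,2];print('ram',m.sum(),np.percentile(z,[10,50,90]));arc(0.03,11)"
```

```text
time: 26.48
tool_pos: [543.9, -73.7, 246.9]
orientation: [0.001, 0.78, 0.626, 0.0]
force: [-2.7, -2.1, 14.8]
finger_gap: 0.267
t 26.48 th 0.604 r 165.8 tang 13.5 rad 6.5 Fy 2.1
t 26.52 th 0.604 r 165.8 tang 12.0 rad 6.6 Fy 4.1
t 26.57 th 0.605 r 165.8 tang 12.9 rad 7.4 Fy 3.1
t 26.62 th 0.605 r 165.8 tang 13.4 rad 7.3 Fy 1.9
t 26.68 th 0.605 r 165.8 tang 13.8 rad 6.5 Fy 2.2
ram 49 [265.7482923  267.34779074 269.43020188]
[np.float64(3.0), np.float64(-8.1)] [np.float64(5.9), np.float64(-16.2)] [np.float64(9.3), np.float64(-24.2)] [np.float64(13.0), np.float64(-32.0)] [np.float64(17.2), np.float64(-39.5)] [np.float64(21.8), np.float64(-46.9)] [np.float64(26.7), np.float64(-54.0)] [np.float64(32.0), np.float64(-60.8)] [np.float64(37.6), np.float64(-67.3)] [np.float64(43.6), np.float64(-73.5)] [np.float64(49.9), np.float64(-79.5)]
```

The lever is firm at about 13 N, and the ram top is at about 267.5, which means the socket is home. Now I raise the lever to its upper stop.

```bash
python3 -m inch '[[2.5,0,-8,0,0,0,15],[5.6,0,-16,0,0,0,15],[9,0,-24,0,0,0,15],[12.7,0,-32,0,0,0,15],[17,0,-39.5,0,0,0,15],[21.5,0,-47,0,0,0,15],[26.5,0,-54,0,0,0,15],[32,0,-61,0,0,0,15],[37.5,0,-67.3,0,0,0,15],[43.5,0,-73.5,0,0,0,15],[48,0,-78,0,0,0,15],[48,0,-78,0,0,0,15]]' 40; python3 -c "
from h import *
tf();arc(0.0,3);arc(-.02,1)"
```

```text
time: 28.18
tool_pos: [554.3, -26.3, 323.5]
orientation: [0.001, 0.78, 0.626, 0.0]
force: [8.5, 0.8, -4.9]
finger_gap: 0.267
t 28.18 th 0.048 r 164.2 tang -1.4 rad -5.4 Fy -8.1
[np.float64(1.2), np.float64(-2.6)] [np.float64(3.2), np.float64(-4.4)] [np.float64(5.2), np.float64(-6.1)] 
[np.float64(7.8), np.float64(-8.2)]
```

```bash
python3 -m inch '[[1.2,0.5,-2.6,0,0,0,15],[3.2,0.5,-4.4,0,0,0,15],[3.2,0.5,-4.4,0,0,0,15]]' 40; python3 -c "
from h import *
tf()"
python3 -m inch '[[1,0,-1,0,0,0,15],[2,0,-1.8,0,0,0,15],[2,0,-1.8,0,0,0,15]]' 40; python3 -c "
from h import *
tf()"
python3 -m inch '[[1,0,-1,0,0,0,15],[2,0,-1.8,0,0,0,15],[2,0,-1.8,0,0,0,15]]' 40; python3 -c "
from h import *
tf()"
```

```text
time: 28.55
tool_pos: [555.0, -23.0, 326.9]
orientation: [-0.0, 0.78, 0.626, -0.0]
force: [10.1, 4.7, -11.7]
finger_gap: 0.27
t 28.55 th 0.019 r 164.4 tang -2.6 rad -13.2 Fy -8.8
time: 28.92
tool_pos: [555.4, -21.2, 328.6]
orientation: [-0.0, 0.78, 0.626, -0.0]
force: [10.3, 4.5, -12.8]
finger_gap: 0.266
t 28.93 th 0.004 r 164.5 tang -3.2 rad -14.0 Fy -9.1
time: 29.3
tool_pos: [555.8, -19.2, 330.4]
orientation: [-0.0, 0.78, 0.626, -0.0]
force: [10.2, 3.5, -12.9]
finger_gap: 0.264
t 29.30 th -0.013 r 164.6 tang -3.8 rad -13.6 Fy -9.2
```

```bash
python3 -m inch '[[1.5,0.7,-0.5,0,0,0,15],[3,0.7,-1.2,0,0,0,15],[3,0.7,-1.2,0,0,0,15]]' 40; python3 -c "
from h import *
tf()"
python3 -m inch '[[1.5,0.3,-0.5,0,0,0,15],[3,0.3,-1.2,0,0,0,15],[3,0.3,-1.2,0,0,0,15]]' 40; python3 -c "
from h import *
tf()
for n in('scene','top'):
  p,d=manip.capture(n)
  x,y=(240,165) if n=='scene' else (245,135)
  cv2.imwrite('pics/%s8z.png'%n,cv2.resize(p[y:y+120,x:x+160,::-1],None,fx=5,fy=5,interpolation=cv2.INTER_CUBIC))"
```

```text
time: 29.68
tool_pos: [556.0, -18.4, 331.0]
orientation: [0.001, 0.78, 0.626, -0.003]
force: [2.5, -16.7, -17.0]
finger_gap: 0.266
t 29.68 th -0.019 r 164.5 tang -22.9 rad -3.3 Fy -6.0
time: 30.05
tool_pos: [556.1, -18.0, 331.1]
orientation: [0.002, 0.78, 0.626, -0.005]
force: [1.3, -41.5, -24.5]
finger_gap: 0.27
t 30.05 th -0.021 r 164.3 tang -46.7 rad 6.1 Fy -10.3
```

View pics/scene8z.png

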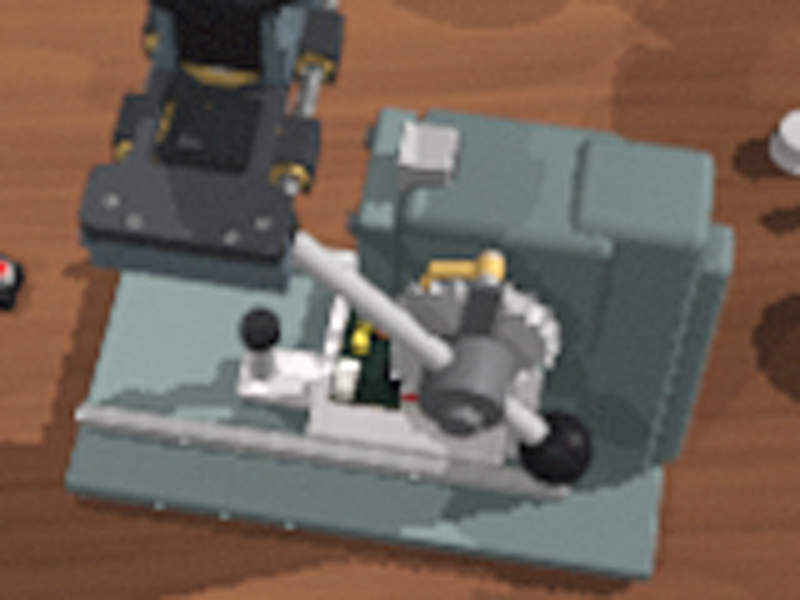

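The lever is at its upper stop, with the tangential force jumping to 23 N and then 47 N there, more than I wanted. I relax the push first, then open and rise.

```bash
python3 -m inch '[[-2,0,0.8,0,0,0,15],[-4,0,1.6,0,0,0,15],[-4,0,1.6,0,0,0,15]]' 40; python3 -c "
from h import *
tf()"
```

```text
time: 30.52
tool_pos: [556.1, -18.5, 331.0]
orientation: [-0.0, 0.78, 0.626, -0.002]
force: [0.6, -8.9, -16.3]
finger_gap: 0.266
t 30.52 th -0.019 r 164.5 tang -16.9 rad -7.3 Fy -2.5
```

```bash
python3 -m inch '[[-0.5,0,0.5,0,0,0,15],[-1,0,1,0,0,0,15],[-1,0,1,0,0,0,15]]' 40; python3 -c "
from h import *
tf()"
python3 -m inch '[[0,0,0,0,0,0,30],[0,0,0,0,0,0,45],[0,0,0,0,0,0,60],[0,0,0,0,0,0,60],[0,0,0,0,0,0,60]]'; python3 -c "
from h import *
tf()
rep()"
```

```text
time: 30.9
tool_pos: [556.1, -18.5, 330.9]
orientation: [-0.001, 0.78, 0.626, -0.001]
force: [-4.2, -1.4, -10.0]
finger_gap: 0.267
t 30.90 th -0.018 r 164.5 tang -8.1 rad -6.3 Fy 3.8
time: 31.52
tool_pos: [557.2, -18.6, 331.9]
orientation: [0.0, 0.78, 0.626, 0.0]
force: [-1.1, 0.2, -0.1]
finger_gap: 0.655
t 31.52 th -0.022 r 165.2 tang -0.1 rad -0.1 Fy 1.2
t 31.52 P [-71.3 -82.7 331.9] W [557.2 -18.6 331.9] F press [-0.0, 1.2, -0.1] gap 59.8 q [-0.08  0.05  1.96  0.    1.14  0.14] yerr [ 0.     0.    -1.571]
```

```bash
python3 -m inch '[[0,0,-10,0,0,0,60],[0,0,-30,0,0,0,60],[0,0,-60,0,0,0,60],[0,0,-95,0,0,0,60],[-10,0,-125,0,0,0,60],[-50,0,-135,0,0,0,60],[-100,0,-140,0,0,0,60],[-150,0,-140,0,0,0,60],[-200,0,-140,0,0,0,60],[-240,0,-140,0,0,0,60],[-240,0,-140,0,0,0,60]]'; python3 -c "
from h import *
rep()
for n in('scene','top'):
  p,d=manip.capture(n);cv2.imwrite('pics/%s9.png'%n,p[:,:,::-1]);np.save('pics/%s9.npy'%n,d)
  x,y=(240,165) if n=='scene' else (245,135)
  cv2.imwrite('pics/%s9z.png'%n,cv2.resize(p[y:y+120,x:x+160,::-1],None,fx=5,fy=5,interpolation=cv2.INTER_CUBIC))"
```

```text
time: 32.9
tool_pos: [504.6, -254.9, 473.2]
orientation: [0.001, 0.781, 0.625, 0.0]
force: [-0.2, 0.2, -0.7]
finger_gap: 0.659
t 32.9 P [-313.4  -82.6  473.2] W [ 504.6 -254.9  473.2] F press [0.1, 0.3, -0.7] gap 60.1 q [-0.51 -0.04  1.79 -0.    1.39 -0.29] yerr [ 0.000e+00  1.000e-03 -1.573e+00]
```

View pics/scene9z.png

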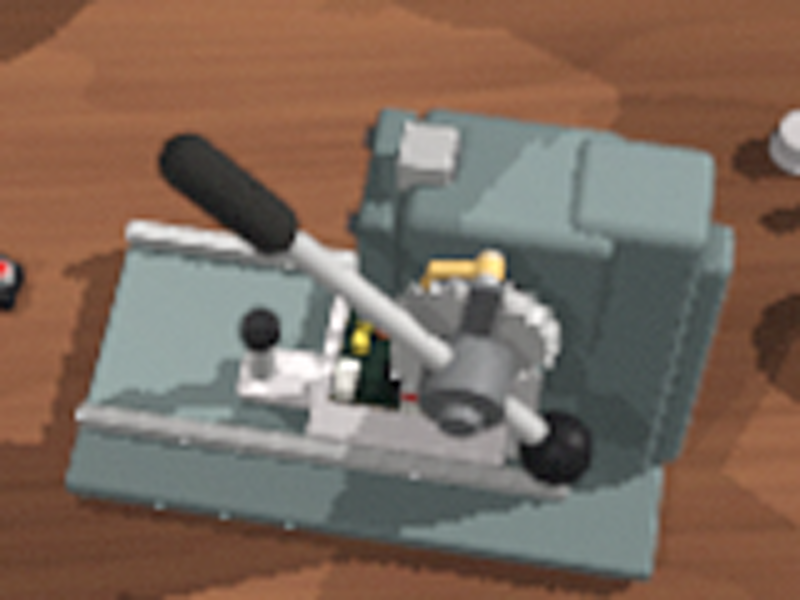

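View pics/top9z.png

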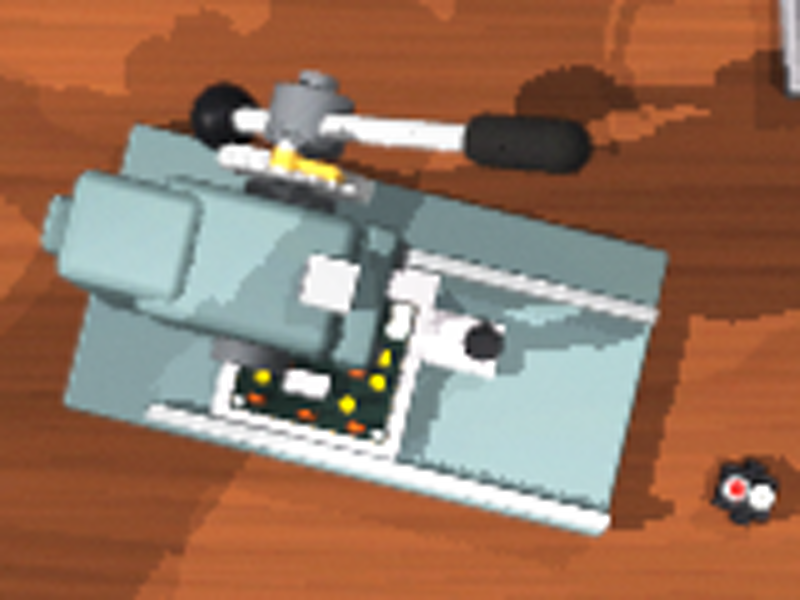

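View pics/scene9.png

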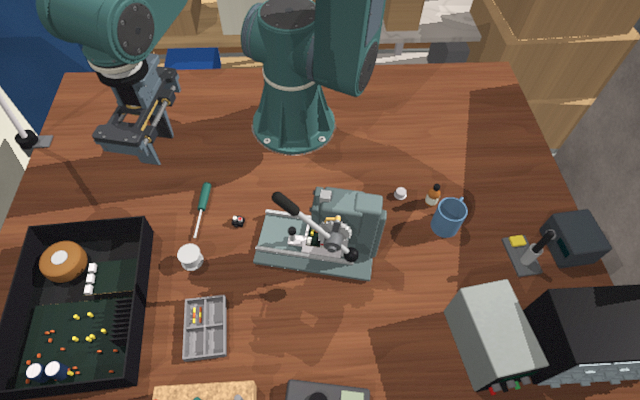

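The lever stands up (grip at scene zoom (230,195), top zoom (528,143)), the knob is unchanged at (261,328), and the bystanders are where they were. A last check on angle and ram height.

```bash
python3 -c "
from h import *
S=lambda u,v:(240+u/5-.4,165+v/5-.4); T=lambda u,v:(245+u/5-.4,135+v/5-.4)
for a,b in [((229,194),(528,143)),((557,446),(225,113))]:
  p,e=tri(S(*a),T(*b));w=W2P(p);print(w.round(1),round(e,1),np.degrees(np.arctan2(w[2]-200,32-w[0])))
for n in('scene','top'):
  for k in (0,4,9):
    try:d=np.load('pics/%s%d.npy'%(n,k))
    except Exception: continue
    q=cloud(n,d)-RAM;m=(abs(q@PX)<9)&(abs(q@PY)<9)&(q[...,2]>255);print(n,k,np.median(q[m][:,2]).round(1))
  a=cv2.imread('pics/%s4.png'%n).astype(int);b=cv2.imread('pics/%s9.png'%n).astype(int)
rep()"
```

```text
[-74.6 -80.7 324.9] 1.0 49.533155970143866
[ 78.4 -82.3 148.8] 1.2 -132.2009439653256
scene 0 301.5
scene 4 301.9
scene 9 267.9
top 0 300.3
top 4 300.7
top 9 266.6
t 33.0 P [-311.3  -82.7  472.8] W [ 505.2 -253.   472.8] F press [0.8, -0.4, -0.3] gap 60.0 q [-0.51 -0.04  1.79  0.    1.39 -0.29] yerr [ 1.000e-03  1.000e-03 -1.571e+00]
```

```bash
python3 -c "
from station import manip
print(manip.hand_in())"
```

```text
the job is handed in; nothing more can be done
None
```

I pushed the nest in to its stop, pressed the socket home with three down strokes of the lever, left the lever fully raised and let go. The job is handed in at about 33 s.

**Nest:** it hit its stop with about 17 N at the finger. Afterwards the knob measured 85 mm in front of the ram line, up from 157 mm.

**Pressing:** the force at the grip was 2 N turning the wheel free and 6–8 N while the legs went in. It then climbed to a firm 13 N or so, with a highest reading of 13.8 N.

**Final checks:**
- **Ram:** the scene camera put the top at 267.9 mm, where 268 mm means home. The top camera read 266.6 mm, about 1 mm lower, as it did at the start too.
- **Socket:** the press head hides it from both cameras, so "home" rests on ram height and lever force, not on seeing it.
- **Lever:** the grip measured 49.5° above level, where the upper stop is 50°.
- **Bench:** the other things looked unmoved in the pictures, and the robot is touching nothing.

**Less clean:** while finding the lever's upper stop I pushed on it with about 47 N for a moment through the fingers. I eased off before letting go, and the lever stayed up. The wrist force stayed below its limit.

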